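# Vortex-mix a sample tube: switch on and hold it in the cup

## Task

Switch the vortex mixer on by pressing the green-marked front half of its rocker right down, then take the orange-capped tube out of the rack, set its tip in the mixer's rubber cup and press it down upright so that the sprung cup is held about 6 mm of its 10 mm travel down: far enough to run, not driven onto its stop. Finish while still holding the tube pressed there, with the fingers touching only the tube, not the mixer; do not ram it, and leave the other tubes and everything else on the bench where they are.

Things in the scene. Friction and masses are not known exactly. Their poses are not given: they have to be found in the camera images.
- mixer: vortex mixer, fixed; white housing 190 mm deep (x) x 130 wide (y); origin under its centre on the bench, front faces its -x. Its front 75 mm is a grey panel rising 10 degrees to the back, 59 to 72 mm high: black rocker at left (y +28 mm), black speed knob at right (y -34 mm, 11 mm tall, not used). The motor block behind is 100 mm high and carries the black rubber cup at x +40 mm, y 0
- rocker (a joint): rocker switch, rad: 0 = off, its front half standing up; 0.36 = on, front half fully down on its stop, lying along the panel. Stays where it is left; friction 0.03 N m (2 to 4 N at the middle of the front half)
- rocker_on (a point): point on top of the rocker's front half (green mark), on its middle line, 13 mm in front of the hinge, where to press straight down with shut fingers; moves about 5 mm down from off to on. The rocker is 40 mm long (mixer's x), 26 mm wide, each half 20 mm long
- cup (a joint): how far the sprung rubber cup is pressed down, m: 0 = up, 0.010 = on its stop. The spring needs about 3 N to start and 0.8 N more per mm (about 8 N at 6 mm, 11 N at the stop); the cup comes up when let go
- cup_floor (a point): centre of the flat inner floor of the black rubber cup, 128 mm above the bench when up; moves down with the cup; z up. The cup is 54 mm across the rim, round inside (36 mm across at the floor, 42 mm at the rim), 12 mm deep, its rim 140 mm above the bench
- tube_orange_center (a point): half-way up the closed 50 ml tube with orange cap: 115 mm tall with cap, body 29 mm across, cap (top 14 mm) 35 mm across, lowest 16 mm a cone to a flat tip 10 mm across. The point is 57.5 mm above the tip; z along the tube to the cap. Stiff, about 55 g. Stands in a rack hole, 71 mm showing above the rack
- tube_orange_tip (a point): middle of the flat tip (lower end) of the orange-capped tube, 57.5 mm below its centre; z along the tube to the cap
- rack: blue tube rack, 236 mm long (its y), 62 mm deep, 50 mm tall, fixed to the bench; origin under its centre; five holes of 31 mm in a row, 42 mm apart; tubes stand on its floor 6 mm above the bench in the middle hole and the two end holes (84 mm apart), the holes between are empty
- tube_green: tube like the orange one but with a green cap, in the rack; origin at its tip; leave alone
- tube_white: tube like the orange one but with a white cap, in the rack; origin at its tip; leave alone
- bottle_blue: media bottle of clear glass with a blue cap, 70 mm across, 135 mm tall; origin at the middle of its underside; leave alone
- bottle_amber: small amber bottle with a black cap, 44 mm across, 75 mm tall; origin at the middle of its underside; leave alone
- beaker: glass beaker, 68 mm across, 90 mm tall; origin at the middle of its underside; leave alone
- jar: glass jar with a greenish lid, 90 mm across, 100 mm tall; origin at the middle of its underside; leave alone
- spatula: steel double-ended lab spatula, 164 mm long, 6 mm thick, lying flat; origin at the middle of its underside; leave alone
Not all that is in view belongs to the job. Leave any pink or yellow look-alike of the part that bears tube_orange_center alone.

How it is judged:
On the way, in this order (a step that is already met when the one before it is completed fails the run):
1. the rocker is pressed over to on (value of joint rocker above 0.29 rad), for 0.2 s.
2. the orange-capped tube is lifted clear of the rack in the gripper (height (world z) of tube_orange_tip above 0.055 m and contact force between the fingers and tube_orange above 1 N), for 0.2 s.
3. the tube's tip presses the cup down, held by the gripper (horizontal distance between tube_orange_tip and cup_floor below 0.013 m and z of tube_orange_tip in the frame of cup_floor below 0.006 m and value of joint cup above 0.0035 m and contact force between the fingers and tube_orange above 1 N), for 0.5 s.
At the end, for the whole second after the job is handed in: Rocker on (over 0.29 rad); gripper holds the orange tube upright (within 11 degrees), tip in the cup; the tube alone presses the cup 3.5 to 8.5 mm down with 4 to 20 N, at rest; robot touches no part of the mixer; other tubes within 12 mm, other things within 20 mm of their start (all of step 3 and value of joint rocker above 0.29 rad and value of joint cup below 0.0085 m and contact force between tube_orange and mixer between 4 and 20 N and contact force between each of the arm, the fingers and mixer below 0.5 N and angle between tube_orange_tip's own z axis and vertical below 0.2 rad and linear speed of tube_orange below 0.03 m/s and distance of each of tube_green, tube_white from where it was at the start of the episode below 0.012 m and distance of each of bottle_blue, bottle_amber, beaker, jar, spatula from where it was at the start of the episode below 0.02 m); the arm keeps its last pose, push and grip.
It fails at once if another tube is lifted, tipped or pulled out of its place (distance of any of tube_green, tube_white from where it was at the start of the episode above 0.012 m).
It fails at once if a bottle, the beaker, the jar or the spatula is pushed more than 20 mm or tipped (distance of any of bottle_blue, bottle_amber, beaker, jar, spatula from where it was at the start of the episode above 0.02 m or angle between any of bottle_blue, bottle_amber, beaker, jar's own z axis and vertical above 0.3 rad).
It fails at once if the tube is rammed into the mixer with more than 35 N (contact force between tube_orange and mixer above 35 N).
It also fails if it takes over 54 s, if anything falls off the work surface, if the arm or the gripper's body presses on something with over 40 N, if the wrist force passes 120 N, or if a joint passes its speed limit or range.

## Robot

A 6-joint arm with a two-finger parallel gripper is mounted at the origin on the work surface. World frame = base frame: x ahead of the robot, y to its left, z up, the work surface at z = 0. Lengths are in m, angles in rad, forces in N, time in s.
With the tool pointing down it reaches from about 0.35 to 0.85 m from the base axis. Payload 8.1 kg.
Tool frame: the origin (TCP) lies at the very end of the fingers, on their centre line; the grasp point (between the pads) lies 19 mm behind it; y points along the fingers, z is the direction in which the jaws open and shut, and the axes are right-handed (so a half turn about y gives the same grasp; the last joint's range is limited). The gripper opens to 85 mm and grips with 20 to 120 N. Pads are 22 mm wide; open, the fingers measure 114 mm over their backs; the gripper's body (76 mm by 85 mm) begins 54 mm behind the grasp point. The pads swing forward as they close: fully open they stand 13 mm farther back than shut.
Start: joints at [1.198, 0.13, 1.488, -0, 1.523, -0.085], TCP at [0.17, 0.575, 0.231] pointing down, gripper open.
Joint ranges: [-2.96, 2.96], [-0.89, 2.26], [0.02, 2.5], [-1.34, 4.48], [0, 2.73], [-2.66, 2.66]. Speed limits (rad/s): [2.39, 2.39, 2.79, 3.14, 3.14, 3.14].

## Interface

Orientations are given as a unit quaternion [x, y, z, w].
In Python, from bench import manip gives the robot as it stands. The module is installed in compiled form; this text tells all that it offers.
- The arm moves only by the tool send_rows, never from a script. Its argument "steps" is a list of rows, each a list of 2 entries, a list of its own where there are three numbers: the shift along the tool's x, y, z in mm, then the turn about the tool's y in rad. A call has 1 to 12 rows; each row is the pose to reach, as a shift and turn from the pose measured when the call began, along the tool's axes at that moment; what a row does not reach only later rows make up. A row lasts 1/10 s, in which the tool goes at most 50 mm and 8.59 degrees, less where a joint would pass 70% of its speed; a pose out of reach is approached as far as the arm can. A call with a gripper value outside its range is refused whole. "gripper" is the gripper command: -1 is fully open, 1 is shut, values between are in proportion, set as the call begins (left out, the last holds). The fingers move at their own pace and stop on an object; the grip force is fixed at half the most. Time passes only in rows, so rows that repeat a pose let the fingers close. It gives the time, the measured TCP pose, the force and the opening at its end, in the units of the state.
- manip.get_state(): the state, without advancing time (a new reading comes with each control period).
- manip.get_image(name): name is "scene" or "top" or "wrist"; returns a dict with "pixels" (384x512x3 uint8, red, green, blue), "range_z" (384x512 float32, m along the optical axis (not along the pixel's ray), 0 where there is no reading), "fx", "fy", "cx", "cy" (pixels), "extrinsics" (4x4, takes a point from world to camera coordinates); the wrist camera has in their place "tool_from_camera" (4x4, takes a point from camera to tool coordinates, whose origin is the TCP and whose axes are the tool frame's). Camera axes: x right, y up, looking along -z (the intrinsics and any distortion apply to the point x, -y, -z); pixel columns grow to the right and rows downward; lengths in m; the calibration is good to about 2 mm. A picture is of the moment at which its call begins: read the wrist's pose just before it.
- manip.close_job(): hands the job in, once; it reports no verdict.
The state is a dict: "clock": time; "joints": joint angles; "dq": joint speeds; "joint_efforts": joint torques, N m; "tcp_pos": TCP position; "eef_rot": TCP orientation; "wrist_force": force on the tool from outside, world axes, zero at the start; "ft_torque": the same for the moment, N m; "opening": finger opening in m.
Only numpy, scipy, OpenCV 4.12 (cv2) and the standard library are available. Lean on these libraries where they do the work, as an engineer would, in place of code of your own. Each camera call takes 0.05 s, during which the arm holds its last target.

## Working session

There is one attempt and no reset: what is moved stays moved. The work goes in short steps, Python scripts to look and compute and a tool call to move; the robot and the scene stay as the last step left them, time stands still between calls to the robot, and variables do not carry over. Pictures are saved under pics/ and viewed, and the job is handed in when it is done.

Besides the shell and the picture viewer there is one more tool, called after ">>>" as a command line: name --argument value ..., lists and objects as JSON in quotes. send_rows: Moves the arm, as the interface text tells. Its arguments: {"type":"object","properties":{"steps":{"type":"array","items":{"type":"array"}},"gripper":{"type":"number"}},"required":["steps"]}

```bash
mkdir -p pics; cat > h.py <<'E'
import numpy as np, cv2, pickle
from bench import manip
def grab(n,save=None):
    s=manip.get_state(); im=manip.get_image(n)
    if save: cv2.imwrite('pics/'+save,im['pixels'][:,:,::-1])
    im['state']=s
    return im
def cloud(im):
    z=im['range_z']; v,u=np.mgrid[0:384,0:512]
    x=(u-im['cx'])/im['fx']*z; y=(v-im['cy'])/im['fy']*z
    P=np.stack([x,-y,-z,np.ones_like(z)],-1)
    if 'extrinsics' in im: T=np.linalg.inv(im['extrinsics'])
    else:
        from scipy.spatial.transform import Rotation as R
        s=im['state']; M=np.eye(4); M[:3,:3]=R.from_quat(s['eef_rot']).as_matrix(); M[:3,3]=s['tcp_pos']
        T=M@im['tool_from_camera']
    W=(P@T.T)[...,:3]; W[z<=0]=np.nan
    return W
E
python3 - <<'E'
from h import *
for n in ['scene','top','wrist']:
    im=grab(n,n+'0.png'); pickle.dump(im,open(n+'0.pkl','wb'))
    print(n,{k:(v if not hasattr(v,'shape') or v.size<20 else v.shape) for k,v in im.items() if k not in('state',)})
print(im['state'])
E
```

```text
scene {'pixels': (384, 512, 3), 'range_z': (384, 512), 'fx': 420.26813445633087, 'fy': 420.26813445633087, 'cx': 254.7857024950747, 'cy': 194.785283147409, 'extrinsics': array([[ 0.21747958,  0.97585373,  0.02030079, -0.02150158],
       [-0.68036947,  0.13664912,  0.72001695,  0.31377563],
       [ 0.69985714, -0.17040102,  0.69365948, -1.71219754],
       [ 0.        ,  0.        ,  0.        ,  1.        ]])}
top {'pixels': (384, 512, 3), 'range_z': (384, 512), 'fx': 421.8400317941929, 'fy': 421.8400317941929, 'cx': 253.91019854622223, 'cy': 189.75478192909867, 'extrinsics': array([[ 0.02049545, -0.99977201,  0.00598946, -0.10810675],
       [ 0.98572174,  0.02120813,  0.16704148, -0.59286297],
       [-0.16713042,  0.00248036,  0.98593168, -0.98049702],
       [ 0.        ,  0.        ,  0.        ,  1.        ]])}
wrist {'pixels': (384, 512, 3), 'range_z': (384, 512), 'fx': 311.9658727150991, 'fy': 311.9658727150991, 'cx': 251.41818832744264, 'cy': 192.2252184705104, 'tool_from_camera': array([[-4.71896664e-05, -9.56899888e-01, -2.90417977e-01,
        -7.37132003e-02],
       [
[... 234 characters left out ...]
000000e+00]])}
{'clock': 0.1, 'joints': array([ 1.19763659e+00,  1.31080804e-01,  1.48917599e+00,  2.52656171e-06,
        1.52299212e+00, -8.54005949e-02]), 'dq': array([ 1.47251795e-04, -3.50786016e-03, -1.79753911e-03,  6.91277218e-07,
        1.09492611e-03, -1.42286558e-04]), 'joint_efforts': array([ 1.73166114e-03, -5.70950675e+01, -5.01941192e+01, -3.58137856e-05,
        8.21266731e-03,  7.93932653e-07]), 'tcp_pos': array([0.17008033, 0.57487548, 0.23034913]), 'eef_rot': array([ 0.70037018, -0.10152153,  0.10125362, -0.69923008]), 'wrist_force': array([-0.13725573,  1.03099405,  0.35530816]), 'ft_torque': array([ 0.05738266,  0.05055132, -0.00451714]), 'opening': 0.08534574614232401}
```

View pics/scene0.png

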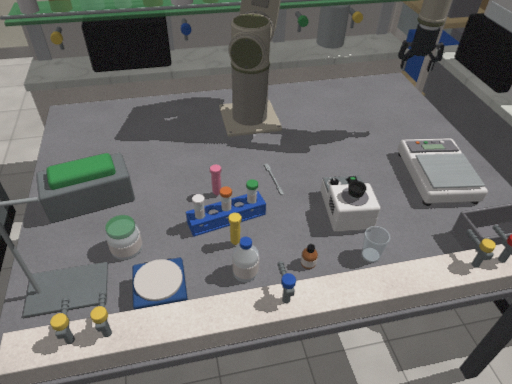

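View pics/top0.png

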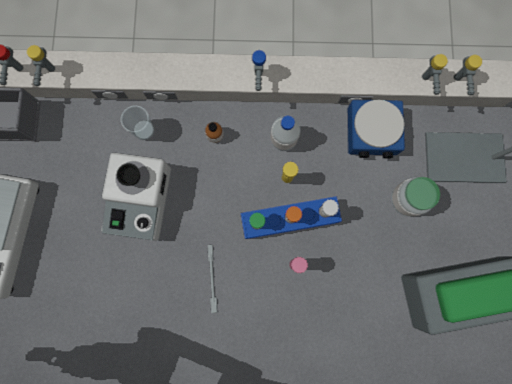

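View pics/wrist0.png

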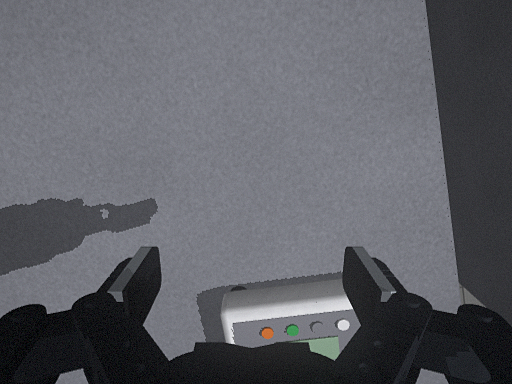

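The top view shows the mixer around (137,195), with its rocker at about (117,220), green mark towards the robot, and its cup at (130,174). The orange cap is at (294,214) in the middle of the rack, between white (330,208) and green (257,221). The pink (300,265) and yellow (290,172) decoys stand off the rack.

```bash
python3 - <<'E'
from h import *
for n in ['top','scene']:
    im=pickle.load(open(n+'0.pkl','rb')); W=cloud(im)
    hsv=cv2.cvtColor(im['pixels'],cv2.COLOR_RGB2HSV); H,S,V=[hsv[...,i].astype(int) for i in range(3)]
    x,y,z=W[...,0],W[...,1],W[...,2]
    def rep(nm,m):
        k,l,st,c=cv2.connectedComponentsWithStats(m.astype(np.uint8))
        for i in range(1,k):
            if st[i,4]>=6:
                q=W[l==i]; print(n,nm,st[i],np.round(c[i],1),'med',np.round(np.nanmedian(q,0),4),'mid',np.round((np.nanpercentile(q,2,0)+np.nanpercentile(q,98,0))/2,4), 'ext',np.round(np.nanpercentile(q,98,0)-np.nanpercentile(q,2,0),3))
    near=(x>0.2)&(x<0.85)&(abs(y)<0.5)
    rep('orangecap',(H<12)&(S>170)&(V>100)&near&(z>.09)&(z<.14))
    rep('green',(H>50)&(H<80)&(S>120)&(V>60)&near&(z<.14))
    rep('cuprim',(V<60)&near&(z>.132)&(z<.15))
    rep('motor',(z>.094)&(z<.106)&near&(V>120)&(S<50))
    if n=='top':
        rep('rackblue',(H>100)&(H<125)&(S>130)&near&(z>.045)&(z<.055))
        rep('panel',(z>.05)&(z<.08)&near&(y<0.5)&(y>0.15))
E
python3 - <<'E'
import sys; sys.path.insert(0,'.')
import cv2
a=cv2.imread('pics/top0.png'); cv2.imwrite('pics/top0z.png',cv2.resize(a[140:250,80:350],None,fx=2.9,fy=2.9,interpolation=cv2.INTER_CUBIC))
E
```

```text
top green [250 213  15  15 182] [256.9 220.2] med [ 0.5139 -0.1037  0.1218] mid [ 0.5142 -0.1038  0.1083] ext [0.031 0.031 0.034]
top green [112 220   7   6  35] [114.9 222.7] med [0.5046 0.2287 0.076 ] mid [0.5056 0.2285 0.075 ] ext [0.012 0.015 0.009]
top cuprim [117 164  23  22 182] [127.5 174.2] med [0.6092 0.1889 0.1393] mid [0.609  0.1874 0.138 ] ext [0.047 0.048 0.011]
top motor [274 117  21  22 133] [282.1 131.1] med [ 0.7244 -0.1552  0.0993] mid [ 0.7388 -0.1643  0.1001] ext [0.049 0.044 0.011]
top motor [ 102  153   62   53 1795] [132.2 180.1] med [0.5948 0.1886 0.1003] mid [0.6067 0.1883 0.0999] ext [0.112 0.126 0.009]
top rackblue [350 105   1   9   9] [350. 109.] med [ 0.8076 -0.3338  0.0526] mid [ 0.8065 -0.334   0.0519] ext [0.02  0.001 0.004]
top rackblue [350 115   1  19  19] [350. 124.] med [ 0.7681 -0.3339  0.0493] mid [ 0.768  -0.334   0.0489] ext [0.044 0.001 0.007]
top rackblue [350 135   2   6   7] [350.3 137.6] med [ 0.7325 -0.3339  0.0487] mid [ 0.7336 -0.3339  0.0502] ext [0.012 0.001 0.009]
top rackblue [350 148  22   4  29] [360.4 149.9] med [ 0.7008 -0.35
[... 1298 characters left out ...]
07] mid [ 0.5353 -0.1874  0.1203] ext [0.027 0.026 0.006]
scene green [351 177   4   3   8] [352.2 177.8] med [0.5046 0.2284 0.0748] mid [0.5066 0.2279 0.0738] ext [0.009 0.011 0.006]
scene green [247 180  11  10  82] [252.  184.2] med [ 0.5207 -0.105   0.1206] mid [ 0.5189 -0.1047  0.1171] ext [0.029 0.03  0.015]
scene cuprim [349 180  17  14 115] [356.6 186.8] med [0.611  0.1869 0.1381] mid [0.6095 0.1854 0.1378] ext [0.052 0.047 0.01 ]
scene motor [329 183  51  29 771] [353.8 198.9] med [0.6311 0.1755 0.1   ] mid [0.6098 0.1843 0.0994] ext [0.112 0.125 0.009]
scene motor [234 245  23  15 150] [244.8 253.5] med [ 0.7579 -0.1764  0.0994] mid [ 0.7487 -0.1722  0.0999] ext [0.039 0.054 0.011]
```

View pics/top0z.png

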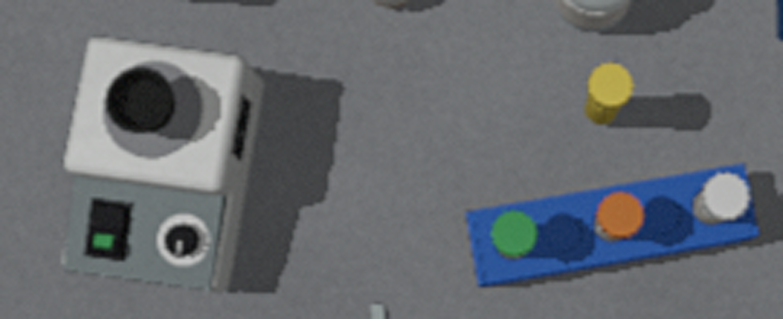

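```bash
python3 - <<'E'
from h import *
for n in ['top','scene']:
    im=pickle.load(open(n+'0.pkl','rb')); W=cloud(im)
    hsv=cv2.cvtColor(im['pixels'],cv2.COLOR_RGB2HSV); H,S,V=[hsv[...,i].astype(int) for i in range(3)]
    x,y,z=W[...,0],W[...,1],W[...,2]
    box=(x>.4)&(x<.75)&(y>.08)&(y<.32)
    m=box&(z>.095)&(z<.105)&(V>90)
    r=cv2.minAreaRect(W[m][:,:2].astype(np.float32)*1000); print(n,'motor',r)
    m=box&(z>.1365)&(z<.145); q=W[m][:,:2].astype(np.float32)*1000
    print(n,'rim circ',cv2.minEnclosingCircle(q),m.sum(), z[m].max())
    m=(x>.4)&(x<.7)&(y>-.35)&(y<0)&(z>.046)&(z<.054)&(S>130)&(H>100)&(H<125)
    print(n,'rack',cv2.minAreaRect(W[m][:,:2].astype(np.float32)*1000))
    for nm,mm in [('or',(H<14)&(S>130)),('gr',(H>50)&(H<80)&(S>100)),('wh',(S<40)&(V>100))]:
        m=mm&(x>.4)&(x<.65)&(y>-.35)&(y<0)&(z>.115)&(z<.128)
        if m.sum(): print(n,nm,m.sum(),cv2.minEnclosingCircle(W[m][:,:2].astype(np.float32)*1000),np.nanmean(W[m],0))
    if n=='top':
        m=box&(V<70)&(z>.055)&(z<.09)&(y>.2)
        k,l,st,c=cv2.connectedComponentsWithStats(m.astype(np.uint8))
        for i in range(1,k): 
            if st[i,4]>20:print('rockerblk',st[i],c[i],cv2.minAreaRect(W[l==i][:,:2].astype(np.float32)*1000))
        for v in range(206,234): print(v,[f"{x[v,u]:.3f},{y[v,u]:.3f},{z[v,u]*1000:.0f}" for u in (113,116,119)])
E
```

```text
top motor ((607.417236328125, 188.57888793945312), (129.43310546875, 113.6544418334961), 83.55691528320312)
top rim circ ((610.2276000976562, 188.81393432617188), 26.732275009155273) 183 0.1449319391984648
top rack ((530.9716186523438, -185.92578125), (61.062461853027344, 236.61398315429688), 11.144292831420898)
top or 121 ((530.005615234375, -185.7050018310547), 17.150156021118164) [ 0.52946503 -0.18487462  0.12180183]
top gr 177 ((513.982177734375, -103.24173736572266), 16.8275146484375) [ 0.51391465 -0.10324436  0.12190299]
top wh 192 ((546.7822265625, -267.235595703125), 18.18976402282715) [ 0.54685691 -0.26679182  0.12163599]
rockerblk [109 209  17  21 245] [117.49387755 218.43265306] ((515.0444946289062, 226.64486694335938), (34.687400817871094, 45.590240478515625), 84.11463165283203)
206 ['0.545,0.238,69', '0.545,0.231,71', '0.546,0.224,70']
207 ['0.543,0.238,71', '0.543,0.231,70', '0.543,0.223,74']
208 ['0.540,0.236,75', '0.541,0.230,71', '0.541,0.224,68']
209 ['0.538,0.237,72', '0.538,0.230,71', '0.538,0.223,70']
210 ['0.535,0.235,76', '0.536,0.229,73', '0.536,0.223,72']
211
[... 1316 characters left out ...]
0.482,0.229,61', '0.482,0.221,63']
scene motor ((609.8800048828125, 185.75184631347656), (129.36343383789062, 114.7582778930664), 81.77428436279297)
scene rim circ ((610.1336059570312, 189.0636444091797), 28.919322967529297) 87 0.14417926534777248
scene rack ((532.4694213867188, -187.46083068847656), (65.98136901855469, 238.0863800048828), 10.580045700073242)
scene or 88 ((533.8386840820312, -186.87908935546875), 18.229990005493164) [ 0.53452285 -0.18751265  0.12027265]
scene gr 76 ((516.7562866210938, -103.53740692138672), 18.141096115112305) [ 0.51897856 -0.10488283  0.12054225]
scene wh 100 ((528.1627197265625, -197.65589904785156), 92.65937042236328) [ 0.54936385 -0.26500859  0.12095431]
```

```bash
cat >> h.py <<'E'
from scipy.spatial.transform import Rotation as R
def plan(p=None,jaw=None):
    """world target (m) and wanted jaw heading (deg, mod 180)-> tool shift mm, turn rad"""
    s=manip.get_state(); M=R.from_quat(s['eef_rot']).as_matrix()
    print('t',round(s['clock'],2),'tcp',np.round(s['tcp_pos']*1000,1),'F',np.round(s['wrist_force'],1),'open',round(s['opening']*1000,1),'j',np.round(s['joints'],2))
    print('axes y',np.round(M[:,1],3),'jaw deg',round(np.degrees(np.arctan2(M[1,2],M[0,2])),1))
    if p is not None: print('shift mm',np.round(M.T@(np.array(p)-s['tcp_pos'])*1000,1))
    if jaw is not None:
        d=(jaw-np.degrees(np.arctan2(M[1,2],M[0,2]))+90)%180-90
        print('turn rad',np.radians(d)*np.sign(M[2,1]))
E
python3 -c "
from h import *
plan([.502,.230,.12],83.4)"
```

```text
t 0.15 tcp [170.2 574.9 230.5] F [ 0.  -0.  -0.8] open 85.5 j [ 1.2   0.13  1.49 -0.    1.52 -0.09]
axes y [-0.001 -0.001 -1.   ] jaw deg 73.5
shift mm [ 416.1  110.8 -236.4]
turn rad -0.17264636666791938
```

>>> send_rows --gripper 1 --steps '[[[35,0,-20],-0.02],[[75,0,-42],-0.04],[[117,0,-66],-0.06],[[160,0,-90],-0.08],[[203,0,-115],-0.1],[[246,0,-140],-0.12],[[289,0,-164],-0.14],[[332,10,-189],-0.16],[[372,25,-211],-0.17],[[400,40,-227],-0.17],[[416,50,-236],-0.17],[[416,50,-236],-0.17]]'

```text
clock: 1.35
tcp_pos: [0.5022, 0.2279, 0.1783]
eef_rot: [0.707, -0.044, 0.041, -0.705]
wrist_force: [-0.7, -0.2, -0.7]
opening: -0.0002
```

```bash
python3 -c "
from h import *
plan([.502,.230,.10],83.4)
for n in ['wrist','scene']:
  im=grab(n,n+'1.png'); pickle.dump(im,open(n+'1.pkl','wb'))
im=cv2.imread('pics/scene1.png'); cv2.imwrite('pics/scene1z.png',cv2.resize(im[120:250,290:450],None,fx=4.5,fy=4.5))
"
```

```text
t 1.35 tcp [502.2 227.9 178.3] F [-0.7 -0.2 -0.7] open -0.2 j [ 0.33  0.04  1.69 -0.    1.43 -1.12]
axes y [-0.004 -0.003 -1.   ] jaw deg 83.1
shift mm [-0.2 78.3  2.3]
turn rad -0.00591074989851799
```

View pics/wrist1.png

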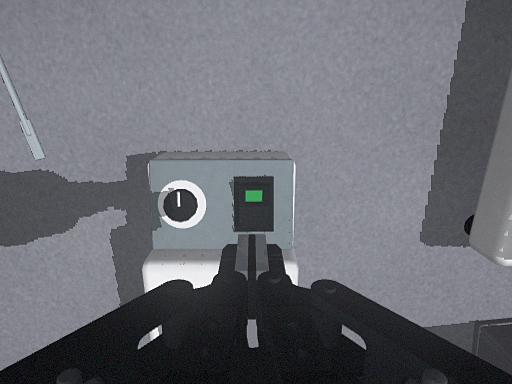

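View pics/scene1z.png

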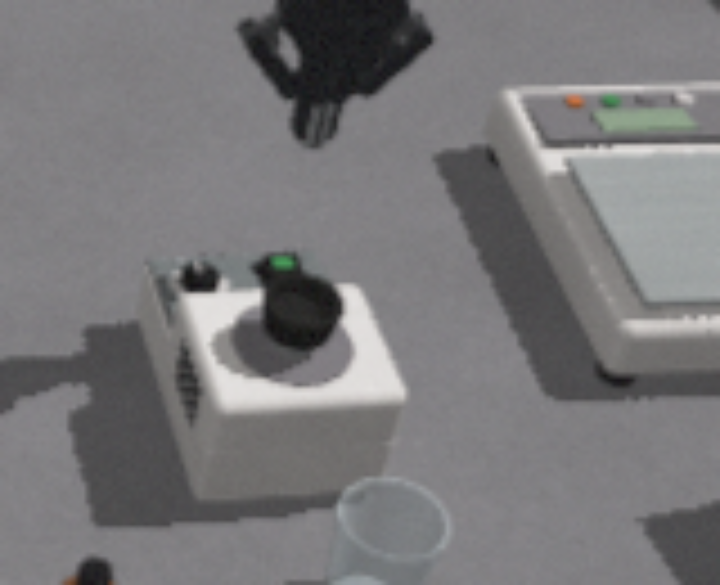

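The wrist view shows the closed fingers at (252,240), in line with the rocker (233–273, 177–231) and the green mark at (254,196).

```bash
python3 -c "
from h import *
im=pickle.load(open('wrist1.pkl','rb')); W=cloud(im)
hsv=cv2.cvtColor(im['pixels'],cv2.COLOR_RGB2HSV); H,S,V=[hsv[...,i].astype(int) for i in range(3)]
m=(H>50)&(H<80)&(S>120)&(V>60); q=W[m]; print('green',m.sum(),np.nanmean(q,0),np.nanmin(q,0),np.nanmax(q,0))
for v in range(172,236,3): print(v,np.round(W[v,254]*1000,1),V[v,254], np.round(W[v,240]*1000,1))
m=(V<50)&(np.arange(512)[None]>225)&(np.arange(512)[None]<285)&(np.arange(384)[:,None]<230)&(np.arange(384)[:,None]>170)&(W[...,2]>.055)
print(cv2.minAreaRect(W[m][:,:2].astype(np.float32)*1000))
"
```

```text
green 191 [0.50568825 0.2279652  0.07478706] [0.50036855 0.22055737 0.07304032] [0.51139244 0.23540751 0.0767488 ]
172 [489.3 230.5  60.1] 150 [487.6 218.7  61.1]
175 [491.4 230.3  62.2] 150 [490.  218.4  62. ]
178 [493.6 230.   64. ] 54 [492.3 218.1  63.1]
181 [495.9 229.7  65. ] 64 [494.6 217.9  64.4]
184 [496.6 229.6  72.2] 50 [495.2 218.1  72.4]
187 [498.1 229.4  75.8] 62 [496.9 218.   75.4]
190 [500.9 229.1  75.1] 119 [499.3 217.7  75.7]
193 [503.5 228.8  74.9] 165 [502.2 217.3  74.6]
196 [506.2 228.4  74.6] 162 [504.9 216.9  74.1]
199 [509.3 228.1  73. ] 165 [507.2 216.6  75. ]
202 [511.4 227.8  74.5] 51 [510.5 216.1  73.1]
205 [514.2 227.5  73.9] 53 [512.6 215.9  74.5]
208 [516.7 227.2  74.5] 50 [515.5 215.5  73.8]
211 [519.5 226.8  74. ] 56 [518.3 215.1  73.5]
214 [522.5 226.5  73.1] 60 [520.6 214.8  74.4]
217 [524.1 226.3  75.9] 55 [523.3 214.5  74.4]
220 [527.1 225.9  75.2] 58 [525.4 214.2  76. ]
223 [529.2 225.7  76.6] 64 [528.  213.9  76.2]
226 [532.2 225.3  76.1] 56 [530.3 213.6  77.2]
229 [536.5 224.8  72.3] 49 [535.  212.8  72.5]
232 [540.1 224.4  70.7] 163 [539.  212.2  69.8]
235 [491.7 229.6 183.8] 33 [491.1 222.9 183.1]
((514.7714233398438, 226.57177734375), (32.62985610961914, 45.45168685913086), 83.65837097167969)
```

>>> send_rows --steps '[[[-1,20,0],0],[[-2,50,0],0],[[-3,75,0],0],[[-3,90,0],0],[[-3,96,0],0],[[-3,98,0],0],[[-3,100,0],0]]'

```text
clock: 2.15
tcp_pos: [0.4994, 0.2311, 0.0817]
eef_rot: [0.706, -0.042, 0.042, -0.706]
wrist_force: [-0.3, -0.2, 0.3]
opening: 0.0
```

```bash
python3 -c "
from h import *
plan([.499,.2287,.0715],83.4)"
```

```text
t 2.15 tcp [499.4 231.1  81.7] F [-0.3 -0.2  0.3] open 0.0 j [ 0.34  0.12  1.78 -0.    1.24 -1.11]
axes y [ 0.    -0.001 -1.   ] jaw deg 83.2
shift mm [-0.1 10.2 -2.5]
turn rad -0.0033127450918034834
```

>>> send_rows --steps '[[[0,2,-2],0],[[0,4,-2],0],[[0,6,-2],0],[[0,7,-2],0],[[0,8,-2],0],[[0,9,-2],0],[[0,10,-2],0],[[0,10,-2],0]]'

```text
clock: 2.95
tcp_pos: [0.4986, 0.2293, 0.0717]
eef_rot: [0.706, -0.042, 0.042, -0.706]
wrist_force: [-3.5, -1.1, 4.9]
opening: 0.0
```

```bash
python3 -c "
from h import *
plan([.499,.2287,.0705],83.4)
for n in ['wrist']:
  im=grab(n,n+'2.png'); pickle.dump(im,open(n+'2.pkl','wb'))
"
```

```text
t 2.95 tcp [498.6 229.3  71.7] F [-3.5 -1.1  4.9] open 0.0 j [ 0.34  0.13  1.79 -0.    1.22 -1.11]
axes y [-0.001 -0.001 -1.   ] jaw deg 83.2
shift mm [ 0.4  1.2 -0.5]
turn rad -0.0031395082390652837
```

View pics/wrist2.png

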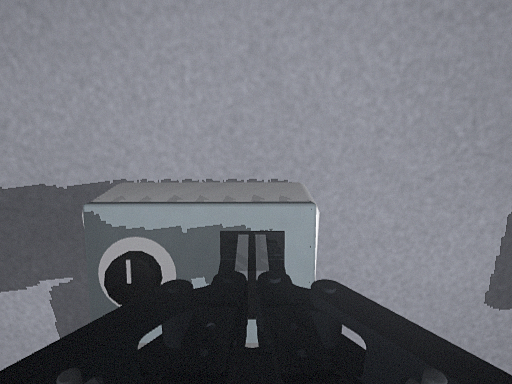

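Contact with about 5 N, so the rocker is turning. I'll keep going in small steps until the force rises.

>>> send_rows --steps '[[[0,1,0],0],[[0,1.5,0],0],[[0,2,0],0],[[0,2,0],0]]'

```text
clock: 3.4
tcp_pos: [0.4985, 0.2294, 0.0708]
eef_rot: [0.706, -0.042, 0.041, -0.706]
wrist_force: [-8.8, -0.9, 13.0]
opening: 0.0002
```

>>> send_rows --steps '[[[0,2,0],0],[[0,3,0],0],[[0,3,0],0],[[0,3,0],0]]'

```text
clock: 3.8
tcp_pos: [0.4986, 0.2295, 0.0705]
eef_rot: [0.706, -0.042, 0.041, -0.706]
wrist_force: [-14.4, -3.7, 27.2]
opening: 0.0002
```

>>> send_rows --steps '[[[0,-10,0],0],[[0,-40,0],0],[[0,-85,0],0],[[0,-120,0],0],[[0,-140,0],0],[[0,-140,0],0]]'

```text
clock: 4.4
tcp_pos: [0.5012, 0.2303, 0.2149]
eef_rot: [-0.705, 0.04, -0.044, 0.707]
wrist_force: [0.2, -0.4, 0.8]
opening: 0.0002
```

```bash
python3 -c "
from h import *
plan()
for n in ['wrist']:
  im=grab(n,n+'3.png'); pickle.dump(im,open(n+'3.pkl','wb'))
W=cloud(im); V=im['pixels'].max(2)
hsv=cv2.cvtColor(im['pixels'],cv2.COLOR_RGB2HSV); H,S,V=[hsv[...,i].astype(int) for i in range(3)]
m=(H>50)&(H<80)&(S>120)&(V>60); q=W[m]; print('green',m.sum(),np.nanmean(q,0),np.nanmin(q,0),np.nanmax(q,0))
ys,xs=np.nonzero(m); u=int(xs.mean());v0=int(ys.mean())
for v in range(v0-15,v0+36,3): print(v,np.round(np.nanmean(W[v,u-6:u+7],0)*1000,1))
"
```

```text
t 4.4 tcp [501.2 230.3 214.9] F [ 0.2 -0.4  0.8] open 0.2 j [ 0.34  0.    1.65 -0.    1.48 -1.11]
axes y [ 0.006  0.002 -1.   ] jaw deg 83.2
green 164 [0.50381562 0.22829686 0.07121764] [0.49803926 0.22121621 0.06929907] [0.50925011 0.23539512 0.07378453]
165 [490.5 229.8  61.7]
168 [493.  229.5  63.8]
171 [495.7 229.2  64.6]
174 [497.3 229.   70.2]
177 [500.1 228.8  70.4]
180 [502.8 228.4  71.2]
183 [505.7 228.   71.5]
186 [508.4 227.7  72.2]
189 [511.4 227.3  72.1]
192 [514.2 227.   72.8]
195 [516.5 226.7  74.8]
198 [519.1 226.4  76. ]
201 [521.5 226.1  77.7]
204 [524.  225.8  79. ]
207 [526.6 225.5  80.3]
210 [529.  225.2  81.9]
213 [535.8 224.4  71.8]
```

View pics/wrist3.png

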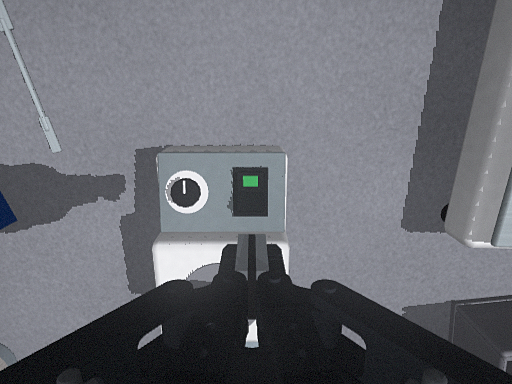

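The rocker's front half now slopes about 9–10°, level with the panel, so it is fully on. Next is the orange tube.

```bash
python3 -c "
from h import *
plan([.525,-.150,.23],11)"
```

```text
t 4.45 tcp [500.1 229.9 212.3] F [ 0.1 -0.3 -0.6] open -0.0 j [ 0.34  0.    1.66 -0.    1.48 -1.11]
axes y [ 0.003  0.    -1.   ] jaw deg 83.2
shift mm [  69.6  -17.8 -374.3]
turn rad 1.2607347264627944
```

>>> send_rows --gripper -1 --steps '[[[4,-2,-20],0.1],[[11,-4,-58],0.22],[[18,-6,-98],0.34],[[26,-8,-138],0.46],[[33,-10,-178],0.58],[[41,-12,-218],0.7],[[48,-14,-258],0.82],[[55,-16,-297],0.95],[[62,-18,-335],1.08],[[67,-18,-355],1.2],[[68,-18,-364],1.26],[[68,-18,-364],1.26]]'

```text
clock: 5.65
tcp_pos: [0.5237, -0.1408, 0.2279]
eef_rot: [-0.545, 0.451, -0.45, 0.545]
wrist_force: [-0.5, 1.0, 0.4]
opening: 0.0855
```

```bash
python3 -c "
from h import *
plan([.531,-.186,.150],11)
im=grab('wrist','wrist4.png'); pickle.dump(im,open('wrist4.pkl','wb'))
W=cloud(im); x,y,z=[W[...,i] for i in range(3)]
hsv=cv2.cvtColor(im['pixels'],cv2.COLOR_RGB2HSV); H,S,V=[hsv[...,i].astype(int) for i in range(3)]
for nm,mm in [('or',(H<16)&(S>130)&(V>80)),('gr',(H>50)&(H<80)&(S>100)),('wh',(S<40)&(V>100))]:
        m=mm&(x>.4)&(x<.65)&(y>-.35)&(y<0)&(z>.112)&(z<.132)
        if m.sum(): print(nm,m.sum(),cv2.minEnclosingCircle(W[m][:,:2].astype(np.float32)*1000),np.nanmean(W[m],0))
m=(x>.4)&(x<.7)&(y>-.35)&(y<0)&(z>.046)&(z<.054)&(S>130)&(H>100)&(H<125)
print('rack',cv2.minAreaRect(W[m][:,:2].astype(np.float32)*1000))
"
```

```text
t 5.65 tcp [ 523.7 -140.8  227.9] F [-0.5  1.   0.4] open 85.5 j [-0.36 -0.02  1.65  0.    1.51 -0.55]
axes y [-0.     0.001 -1.   ] jaw deg 10.9
shift mm [45.9 77.8 -1.3]
turn rad -0.002429564184778413
or 1242 ((530.6966552734375, -186.3649444580078), 18.16766357421875) [ 0.5303236  -0.1845598   0.12055374]
gr 1487 ((514.64111328125, -104.28396606445312), 18.1215877532959) [ 0.51442941 -0.10361436  0.12103956]
wh 1026 ((493.5304870605469, -246.93435668945312), 76.49072265625) [ 0.54591744 -0.26621651  0.12027657]
rack ((530.7698364257812, -186.56723022460938), (62.06216812133789, 237.08326721191406), 11.097607612609863)
```

View pics/wrist4.png

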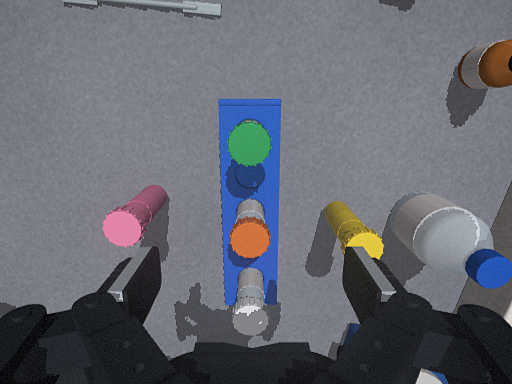

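```bash
python3 -c "
from h import *
im=pickle.load(open('wrist4.pkl','rb'))
W=cloud(im); x,y,z=[W[...,i] for i in range(3)]
hsv=cv2.cvtColor(im['pixels'],cv2.COLOR_RGB2HSV); H,S,V=[hsv[...,i].astype(int) for i in range(3)]
u=np.array([np.cos(.193),np.sin(.193)])
for nm,mm in [('pink',(H>160)&(H<178)&(S>80)),('yel',(H>20)&(H<32)&(S>130))]:
  m=mm&(z>.02)&(V>60); q=W[m]; print(nm,m.sum(),np.nanpercentile(q,[2,98],axis=0), 'along jaw mm',np.nanpercentile((q[:,:2]-[.5306,-.1864])@u,[2,98])*1000)
"
```

```text
pink 2151 [[ 0.4035565  -0.21409464  0.02573292]
 [ 0.43472123 -0.18306086  0.11634645]] along jaw mm [-127.44069672  -96.45231016]
yel 1628 [[ 0.61793405 -0.18493716  0.02418749]
 [ 0.64938885 -0.1621933   0.11604056]] along jaw mm [ 86.69786129 118.46332537]
```

>>> send_rows --gripper -0.35 --steps '[[[15,10,0],0],[[35,25,-1],0],[[46,45,-2],0],[[46,70,-2],0],[[46,75,-2],0],[[46,75,-2],0]]'

```text
clock: 6.3
tcp_pos: [0.5295, -0.1844, 0.1512]
eef_rot: [-0.546, 0.451, -0.448, 0.546]
wrist_force: [-0.1, 0.3, 0.2]
opening: 0.058
```

```bash
python3 -c "
from h import *
plan([.5306,-.1864,.064],11)
im=grab('wrist','wrist5.png');im=grab('scene','scene5.png')
im=cv2.imread('pics/scene5.png'); cv2.imwrite('pics/scene5z.png',cv2.resize(im[110:260,150:310],None,fx=4,fy=4))"
```

```text
t 6.3 tcp [ 529.5 -184.4  151.2] F [-0.1  0.3  0.2] open 58.0 j [-0.43  0.08  1.69  0.    1.38 -0.62]
axes y [-0.003  0.003 -1.   ] jaw deg 11.1
shift mm [ 2.5 87.1  0.9]
turn rad 0.0023058682752634487
```

View pics/wrist5.png

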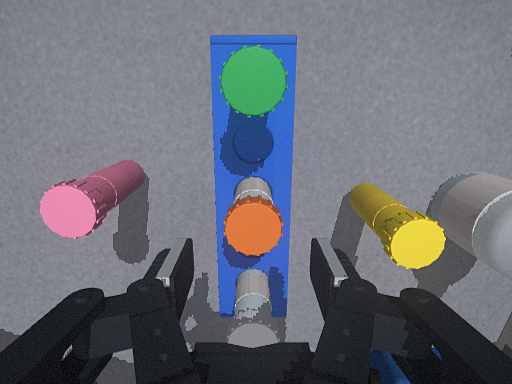

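View pics/scene5z.png

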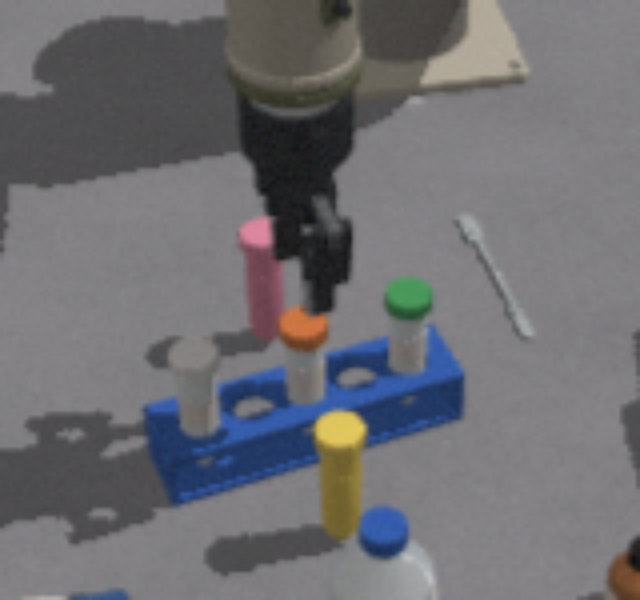

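The fingers stand either side of the orange cap at (253,228), with pink and yellow well clear of them. I'll go down.

>>> send_rows --steps '[[[2,10,1],0],[[2,30,1],0],[[2,50,1],0],[[2,68,1],0],[[2,80,1],0],[[2,87,1],0],[[2,87,1],0]]'

```text
clock: 7.1
tcp_pos: [0.5322, -0.1864, 0.0662]
eef_rot: [-0.546, 0.45, -0.449, 0.547]
wrist_force: [0.3, -1.5, -0.6]
opening: 0.0573
```

```bash
python3 -c "
from h import *
plan([.5306,-.1864,.064],11)"
```

```text
t 7.1 tcp [ 532.2 -186.4   66.2] F [ 0.3 -1.5 -0.6] open 57.3 j [-0.43  0.18  1.75  0.    1.22 -0.62]
axes y [-0.     0.002 -1.   ] jaw deg 11.1
shift mm [-0.4  2.2 -1.6]
turn rad 0.0022545747824345773
```

>>> send_rows --gripper 1 --steps '[[[0,2,-1],0],[[0,2,-1],0],[[0,2,-1],0],[[0,2,-1],0],[[0,2,-1],0],[[0,2,-1],0],[[0,2,-1],0],[[0,2,-1],0]]'

```text
clock: 7.9
tcp_pos: [0.5319, -0.1869, 0.065]
eef_rot: [-0.546, 0.449, -0.449, 0.547]
wrist_force: [0.1, -0.5, 5.8]
opening: 0.0299
```

```bash
python3 -c "
from h import *
plan([.5306,-.1864,.064],11)
im=grab('wrist','wrist6.png')"
```

```text
t 7.9 tcp [ 531.9 -186.9   65. ] F [ 0.1 -0.5  5.8] open 29.9 j [-0.43  0.18  1.75  0.    1.21 -0.62]
axes y [ 0.001  0.001 -1.   ] jaw deg 11.1
shift mm [-0.8  1.  -1.1]
turn rad 0.0022355595946410576
```

View pics/wrist6.png

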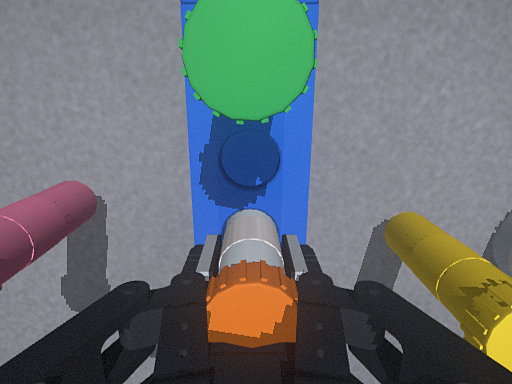

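Tube gripped (opening 29.9 mm). Lifting straight up.

>>> send_rows --steps '[[[0,-5,0],0],[[0,-15,0],0],[[0,-30,0],0],[[0,-50,0],0],[[0,-75,0],0],[[0,-105,0],0],[[0,-135,0],0],[[0,-160,0],0],[[0,-180,0],0],[[0,-190,0],0],[[0,-190,0],0]]'

```text
clock: 9.05
tcp_pos: [0.5324, -0.1874, 0.2575]
eef_rot: [-0.545, 0.448, -0.45, 0.547]
wrist_force: [0.3, -0.4, -1.3]
opening: 0.0299
```

```bash
python3 -c "
from h import *
plan([.610,.189,.255],11)
im=grab('scene','scene7.png');pickle.dump(im,open('scene7.pkl','wb'))
im=cv2.imread('pics/scene7.png'); cv2.imwrite('pics/scene7z.png',cv2.resize(im[80:230,150:310],None,fx=4,fy=4))"
```

```text
t 9.05 tcp [ 532.4 -187.4  257.5] F [ 0.3 -0.4 -1.3] open 29.9 j [-0.43  0.02  1.56  0.    1.56 -0.62]
axes y [ 0.004 -0.    -1.   ] jaw deg 11.1
shift mm [-354.3    2.7  148.8]
turn rad 0.0023409984852813264
```

View pics/scene7z.png

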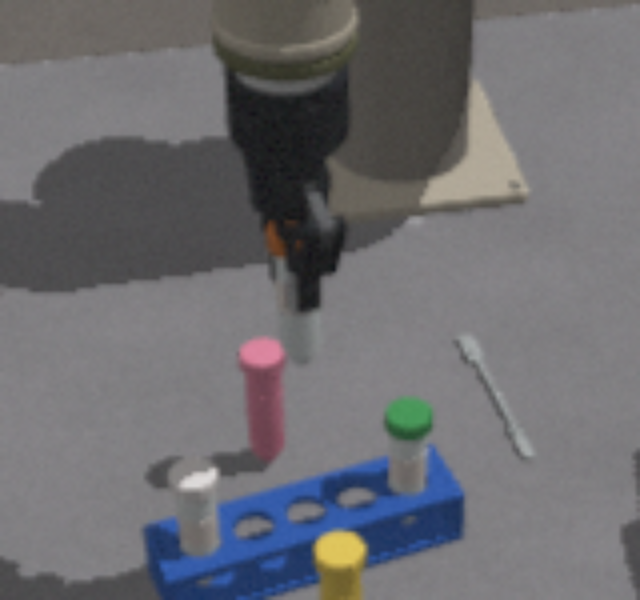

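The tube is out of the rack: cap at (282,238), tip at (305,358) in the crop. It leans more than the pink tube does, so I'll measure the tilt.

```bash
python3 -c "
from h import *
im=pickle.load(open('scene7.pkl','rb'));W=cloud(im)
top=grab('top','top7.png')
hsv=cv2.cvtColor(im['pixels'],cv2.COLOR_RGB2HSV); H,S,V=[hsv[...,i].astype(int) for i in range(3)]
x,y,z=[W[...,i] for i in range(3)]
m=(abs(x-.53)<.08)&(abs(y+.187)<.08)&(z>.185)&(z<.32)
print(m.sum())
sil=m&(V>75)&(S<90)
ys,xs=np.nonzero(sil); print(xs.min(),xs.max(),ys.min(),ys.max())
for v in range(ys.min(),ys.max()+1):
  c=np.nonzero(sil[v])[0]
  if len(c): print(v,c.min(),c.max(),np.round(np.nanmean(W[v,c],0)*1000,1))
o=m&((H<14)&(S>130)); print('cap',np.nanmean(W[o],0),np.argwhere(o).mean(0))
a=cv2.resize(cv2.cvtColor(im['pixels'],cv2.COLOR_RGB2BGR)[125:180,205:245],None,fx=10,fy=10); cv2.imwrite('pics/s7zz.png',a)
b=cv2.resize(cv2.cvtColor(top['pixels'],cv2.COLOR_RGB2BGR)[170:270,230:360],None,fx=5,fy=5); cv2.imwrite('pics/t7z.png',b)
"
```

```text
344
216 229 139 170
139 216 216 [ 530.  -205.9  305.8]
140 216 216 [ 537.9 -207.   308.5]
144 218 220 [ 540.3 -200.   296.4]
145 219 220 [ 539.2 -198.7  292.1]
146 217 221 [ 538.5 -199.5  288.4]
147 217 221 [ 535.7 -199.2  283.1]
148 217 222 [ 538.5 -198.3  281.7]
149 217 222 [ 540.2 -198.6  279.7]
150 218 222 [ 540.3 -198.2  276.5]
151 219 222 [ 544.4 -197.5  276.1]
152 219 223 [ 545.5 -196.5  273.5]
153 219 223 [ 546.4 -196.7  270.9]
154 219 223 [ 546.  -196.8  267.3]
155 219 223 [ 545.1 -196.8  263.2]
156 219 223 [ 544.7 -196.8  259.5]
157 219 229 [ 543.8 -191.1  254.5]
158 219 229 [ 542.4 -188.9  249.6]
159 219 229 [ 542.2 -188.7  246. ]
160 219 229 [ 541.9 -188.8  242.3]
161 220 229 [ 542.1 -187.6  238.8]
162 220 229 [ 542.7 -187.8  235.9]
163 220 229 [ 542.6 -187.8  232.2]
164 220 229 [ 542.5 -187.9  228.7]
165 220 229 [ 541.6 -187.9  224.4]
166 220 229 [ 542.2 -188.1  221.3]
167 221 228 [ 542.8 -188.3  218.3]
168 222 228 [ 543.  -187.1  214.7]
169 223 227 [ 542.5 -187.1  210.7]
170 224 226 [ 539.  -186.7  204.1]
cap [ 0.54045152 -0.2007238   0.30989565] [139.86363636 218.54545455]
```

View pics/s7zz.png

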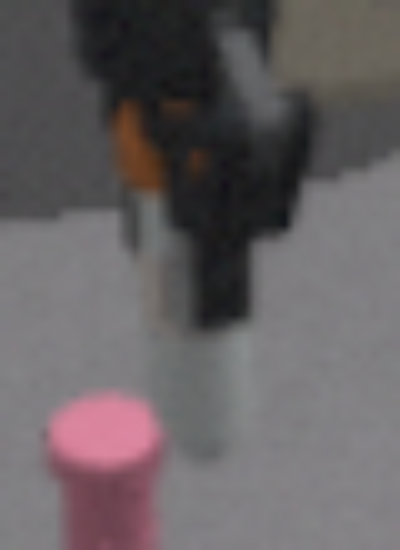

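View pics/t7z.png

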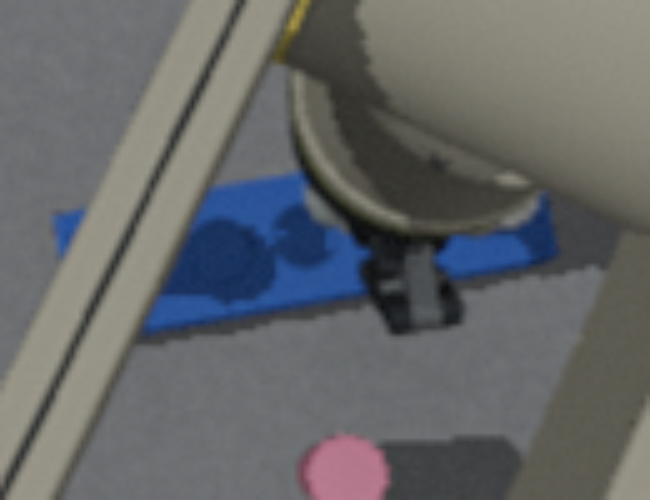

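```bash
python3 -c "
from h import *
im=grab('wrist','wrist7.png');pickle.dump(im,open('wrist7.pkl','wb'))
a=cv2.imread('pics/wrist6.png')[180:370,150:350];b=cv2.imread('pics/wrist7.png')[180:370,150:350]
cv2.imwrite('pics/cmp7.png',cv2.resize(np.hstack([a,b]),None,fx=2,fy=2))
for n in '67':
  i=cv2.imread(f'pics/wrist{n}.png'); h=cv2.cvtColor(i,cv2.COLOR_BGR2HSV); m=(h[...,0]<16)&(h[...,1]>120)&(h[...,2]>60); m[:220]=0
  p=np.argwhere(m); print(n,len(p),p.min(0),p.max(0),p.mean(0))
"
```

```text
6 6859 [260 206] [347 297] [305.59571366 251.45443942]
7 6855 [260 206] [347 297] [305.58774617 251.48037929]
```

View pics/cmp7.png

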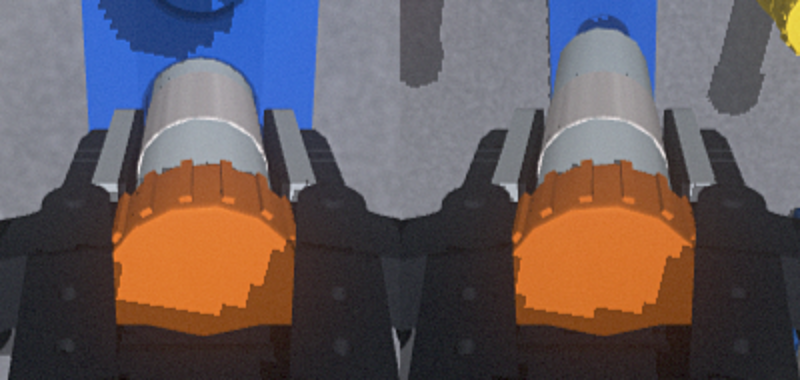

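The cap in the wrist view is identical before and after the lift (206–297, 260–347), so the tube hasn't slipped or turned. It is as upright as it stood in the rack, with the tip about 59 mm below the TCP. Now to the cup.

>>> send_rows --steps '[[[-14,0,6],0],[[-42,0,18],0],[[-78,0,33],0],[[-118,1,50],0],[[-158,2,66],0],[[-198,2,83],0],[[-238,2,100],0],[[-278,2,117],0],[[-314,2,132],0],[[-338,2,142],0],[[-351,2,147],0],[[-354,2,149],0]]'

```text
clock: 10.4
tcp_pos: [0.6081, 0.1911, 0.251]
eef_rot: [0.547, -0.45, 0.447, -0.546]
wrist_force: [0.7, -0.2, -0.6]
opening: 0.0297
```

>>> send_rows --steps '[[[0,0,0],0],[[0,0,0],0]]'

```text
clock: 10.6
tcp_pos: [0.6078, 0.19, 0.2506]
eef_rot: [0.547, -0.45, 0.448, -0.546]
wrist_force: [0.5, -0.4, -1.6]
opening: 0.0294
```

```bash
python3 -c "
from h import *
plan([.610,.189,.205],11)
im=grab('wrist','wrist8.png');pickle.dump(im,open('wrist8.pkl','wb'))
sc=grab('scene','scene8.png');pickle.dump(sc,open('scene8.pkl','wb'))
i=cv2.imread('pics/scene8.png'); cv2.imwrite('pics/scene8z.png',cv2.resize(i[110:230,300:420],None,fx=5,fy=5))
for n,im in (('w',im),('s',sc)):
  W=cloud(im);x,y,z=[W[...,k] for k in range(3)]
  m=(abs(x-.61)<.05)&(abs(y-.189)<.05)&(z>.1365)&(z<.1435)
  print(n,'rim',m.sum(),cv2.minEnclosingCircle(W[m][:,:2].astype(np.float32)*1000))
"
```

```text
t 10.6 tcp [607.8 190.  250.6] F [ 0.5 -0.4 -1.6] open 29.4 j [0.22 0.23 1.35 0.   1.57 0.03]
axes y [-0.004  0.001 -1.   ] jaw deg 11.2
shift mm [ 1.5 45.6  2.1]
turn rad 0.003540538992358586
w rim 872 ((609.8441772460938, 187.45399475097656), 26.59149169921875)
s rim 85 ((609.4987182617188, 186.08197021484375), 27.659563064575195)
```

View pics/wrist8.png

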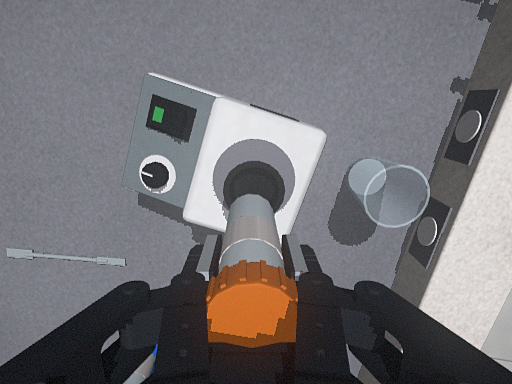

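View pics/scene8z.png

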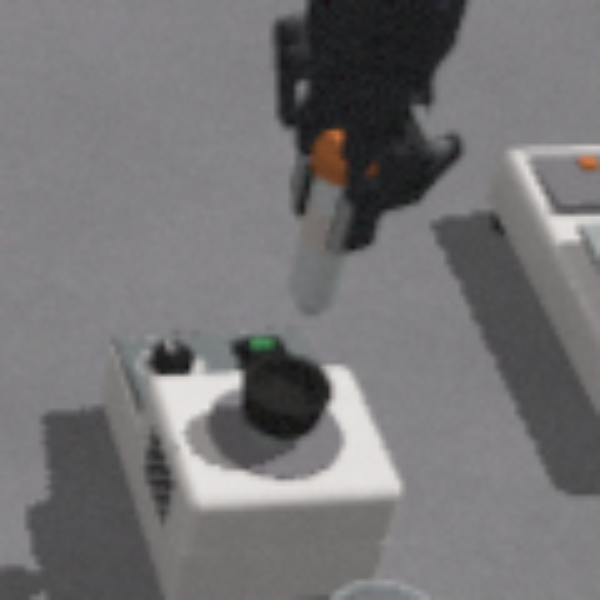

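The tube hangs over the cup, and the wrist view shows the cup around (255,190). I'll bring the tip down to just above the rim.

>>> send_rows --steps '[[[1,8,1],0],[[2,22,2],0],[[2.5,34,2.5],0],[[2.5,42,2.5],0],[[2.5,45,2.5],0],[[2.5,45,2.5],0],[[2.5,45,2.5],0]]'

```text
clock: 11.4
tcp_pos: [0.6111, 0.188, 0.2064]
eef_rot: [0.546, -0.45, 0.448, -0.546]
wrist_force: [-0.0, 0.3, -0.1]
opening: 0.0297
```

```bash
python3 -c "
from h import *
plan([.611,.188,.187],11)
im=grab('wrist','wrist9.png')
sc=grab('scene','scene9.png');tp=grab('top','top9.png')
i=cv2.imread('pics/scene9.png'); a=cv2.resize(i[130:210,320:400],(400,400),interpolation=cv2.INTER_CUBIC)
b=cv2.resize(cv2.imread('pics/wrist9.png')[100:300,150:350],(400,400)); cv2.imwrite('pics/c9.png',np.hstack([a,b]))
"
```

```text
t 11.4 tcp [611.1 188.  206.4] F [-0.   0.3 -0.1] open 29.7 j [0.22 0.25 1.4  0.   1.49 0.02]
axes y [-0.002  0.002 -1.   ] jaw deg 11.2
shift mm [ 0.  19.4 -0.1]
turn rad 0.0030608001969073674
```

View pics/c9.png

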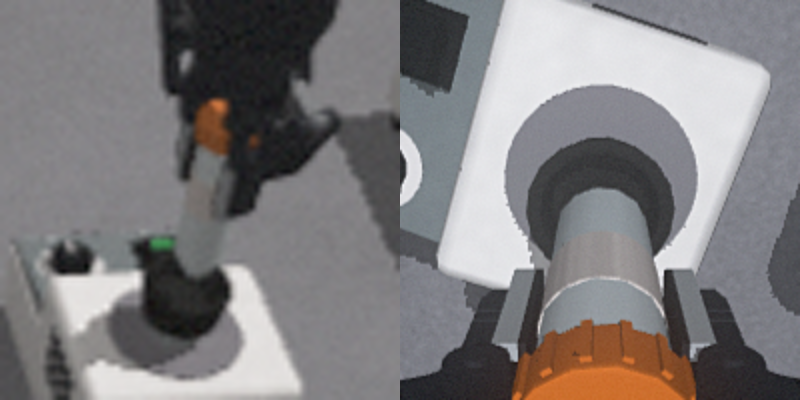

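```bash
python3 -c "
from h import *
im=grab('wrist','wrist9b.png');W=cloud(im)
V=im['pixels']
for v in range(190,300,4):
  c=slice(248,256); print(v,np.round(np.nanmedian(W[v,c],0)*1000,1),V[v,251])
sc=grab('scene','scene9b.png');W=cloud(sc)
for v in range(150,192,2):
  r=W[v]; c=np.nonzero((abs(r[:,0]-.61)<.045)&(abs(r[:,1]-.189)<.05)&(r[:,2]>.14)&(sc['pixels'][v].min(1)>75))[0]
  if len(c): print(v,c.min(),c.max(),np.round(W[v,c.min()]*1000),np.round(W[v,c.max()]*1000),np.round(np.median(W[v,c],0)*1000))
"
```

```text
190 [609.7 195.9 128.2] [55 57 57]
194 [609.3 198.4 146.3] [107 110 116]
198 [608.1 203.6 172.2] [139 148 153]
202 [608.3 203.1 178.8] [140 148 153]
206 [608.6 203.3 185.4] [139 149 154]
210 [608.3 203.2 191.9] [144 153 156]
214 [608.4 203.  197.2] [141 152 157]
218 [608.3 203.1 203.5] [143 142 142]
222 [608.3 203.1 208.8] [143 140 140]
226 [608.4 203.  213.4] [146 142 144]
230 [608.3 203.  218.3] [151 145 147]
234 [608.4 202.8 222. ] [145 139 143]
238 [608.4 202.7 226.2] [187 183 182]
242 [608.3 202.1 228.7] [148 156 160]
246 [608.5 202.2 232.6] [146 154 159]
250 [608.5 202.4 236.5] [147 152 159]
254 [608.6 201.9 239.2] [151 157 161]
258 [608.6 202.  242.6] [150 157 160]
262 [608.4 203.3 248. ] [129  97  79]
266 [608.1 204.6 253.1] [142  82  49]
270 [608.1 204.6 255.7] [141  82  43]
274 [608.1 204.7 258.3] [150  89  49]
278 [608.1 204.5 260.4] [149  86  45]
282 [608.2 204.  262. ] [161  91  46]
286 [608.3 203.4 263. ] [209 113  47]
290 [608.7 201.9 263.2] [207 116  49]
294 [609.  200.4 262.9] [206 111  41]
298 [609.2 198.8 263. ] [204 109  42]
154 356 356 [582. 176. 239.] [582. 176.
[... 331 characters left out ...]
. 231.]
166 357 365 [602. 176. 212.] [634. 181. 237.] [622. 176. 227.]
168 357 365 [608. 174. 209.] [634. 182. 230.] [622. 178. 220.]
170 357 364 [613. 173. 206.] [632. 182. 221.] [622. 178. 213.]
172 356 364 [609. 173. 196.] [632. 184. 213.] [621. 178. 205.]
174 356 365 [609. 175. 188.] [623. 194. 197.] [619. 183. 196.]
176 355 365 [607. 175. 178.] [620. 198. 186.] [620. 182. 188.]
178 355 364 [611. 174. 175.] [621. 196. 179.] [621. 181. 182.]
180 355 364 [611. 175. 167.] [620. 198. 171.] [620. 183. 173.]
182 356 363 [617. 176. 165.] [625. 193. 169.] [622. 184. 167.]
184 348 360 [597. 165. 141.] [620. 189. 157.] [619. 183. 157.]
186 365 365 [616. 209. 142.] [616. 209. 142.] [616. 209. 142.]
```

The wrist depth puts the tube's near side at y 202–203.5 over 70 mm, about 1° from upright. The axis sits over the cup to within about 1 mm, and the tip is at z ≈ 148. The tilt seen in the scene view is perspective. Lowering slowly.

>>> send_rows --steps '[[[0,3,0],0],[[0,7,0],0],[[0,11,0],0],[[0,14,0],0],[[0,16,0],0],[[0,17.5,0],0],[[0,18,0],0],[[0,18,0],0]]'

```text
clock: 12.45
tcp_pos: [0.6112, 0.188, 0.1886]
eef_rot: [-0.546, 0.45, -0.448, 0.546]
wrist_force: [0.1, -0.0, 0.2]
opening: 0.0298
```

>>> send_rows --steps '[[[0,1,0],0],[[0,2,0],0],[[0,3,0],0],[[0,3,0],0]]'

```text
clock: 12.85
tcp_pos: [0.6114, 0.1881, 0.1861]
eef_rot: [-0.546, 0.45, -0.448, 0.547]
wrist_force: [0.1, 0.6, 3.8]
opening: 0.0295
```

Contact at TCP z ≈ 186.3 mm with 3.8 N, as predicted. Now pressing about 6 mm.

>>> send_rows --steps '[[[0,1,0],0],[[0,2,0],0],[[0,3,0],0],[[0,4,0],0],[[0,4,0],0],[[0,4,0],0]]'

```text
clock: 13.45
tcp_pos: [0.6116, 0.1882, 0.1826]
eef_rot: [-0.546, 0.45, -0.448, 0.547]
wrist_force: [-1.0, -0.2, 5.5]
opening: 0.0294
```

>>> send_rows --steps '[[[0,1,0],0],[[0,2,0],0],[[0,2.5,0],0],[[0,2.5,0],0],[[0,2.5,0],0],[[0,2.5,0],0]]'

```text
clock: 14.05
tcp_pos: [0.6118, 0.1882, 0.1809]
eef_rot: [-0.546, 0.449, -0.449, 0.547]
wrist_force: [-2.7, -0.6, 7.6]
opening: 0.0292
```

```bash
python3 -c "
from h import *
im=grab('wrist','wrist10.png');W=cloud(im);x,y,z=[W[...,k] for k in range(3)]
plan()
m=(abs(x-.61)<.045)&(abs(y-.189)<.045)&(im['pixels'].max(2)<80)&(z>.105)&(z<.15)
print('dark z pct',np.nanpercentile(z[m],[5,25,50,75,95,99]))
for v in range(190,280,6): print(v,np.round(np.nanmedian(W[v,248:256],0)*1000,1))
o=(im['pixels'][...,0]>190)&(im['pixels'][...,2]<70)&(z>.2);print('captop',np.nanmedian(z[o]),o.sum())
sc=grab('scene','scene10.png');W=cloud(sc);x,y,z=[W[...,k] for k in range(3)]
m=(abs(x-.61)<.045)&(abs(y-.187)<.045)&(sc['pixels'].max(2)<60)&(z>.105)&(z<.15)
print('scene dark z',np.nanpercentile(z[m],[50,75,90,95]))
i=cv2.imread('pics/scene10.png'); a=cv2.resize(i[130:210,320:400],(400,400),interpolation=cv2.INTER_CUBIC)
b=cv2.resize(cv2.imread('pics/wrist10.png')[100:300,150:350],(400,400)); cv2.imwrite('pics/c10.png',np.hstack([a,b]))
im=pickle.load(open('scene8.pkl','rb'));W=cloud(im);x,y,z=[W[...,k] for k in range(3)]
m=(abs(x-.61)<.045)&(abs(y-.187)<.045)&(im['pixels'].max(2)<60)&(z>.105)&(z<.15)
print('before scene dark z',np.nanpercentile(z[m],[50,75,90,95]))
im=pickle.load(open('wrist8.pkl','rb'));W=cloud(im);x,y,z=[W[...,k] for k in range(3)]
m=(abs(x-.61)<.045)&(abs(y-.189)<.045)&(im['pixels'].max(2)<80)&(z>.105)&(z<.15)
print('before wrist dark z',np.nanpercentile(z[m],[5,25,50,75,95,99]))
"
```

```text
t 14.1 tcp [611.8 188.2 180.8] F [-2.  -0.3  7.8] open 29.2 j [0.22 0.26 1.43 0.   1.45 0.02]
axes y [ 0.     0.002 -1.   ] jaw deg 11.2
dark z pct [0.12175689 0.12631801 0.1332611  0.13398716 0.13482375 0.13519986]
190 [609.1 202.3 124.1]
196 [608.8 203.6 141.5]
202 [608.8 203.5 153. ]
208 [608.9 203.3 162.1]
214 [609.  202.9 170.5]
220 [608.8 203.4 180.2]
226 [608.8 203.2 187.4]
232 [608.8 203.3 194.3]
238 [609.2 202.9 199.7]
244 [609.1 202.3 204.6]
250 [609.1 202.3 210.1]
256 [609.1 202.2 214.7]
262 [609.  202.4 220.2]
268 [608.5 204.8 228.3]
274 [608.5 204.9 232.3]
captop 0.23710531016840114 3579
scene dark z [0.12693868 0.13278159 0.13431392 0.13463729]
before scene dark z [0.13184192 0.13816352 0.14082005 0.14142887]
before wrist dark z [0.12742197 0.12835092 0.13035089 0.13971859 0.14075405 0.14124836]
```

View pics/c10.png

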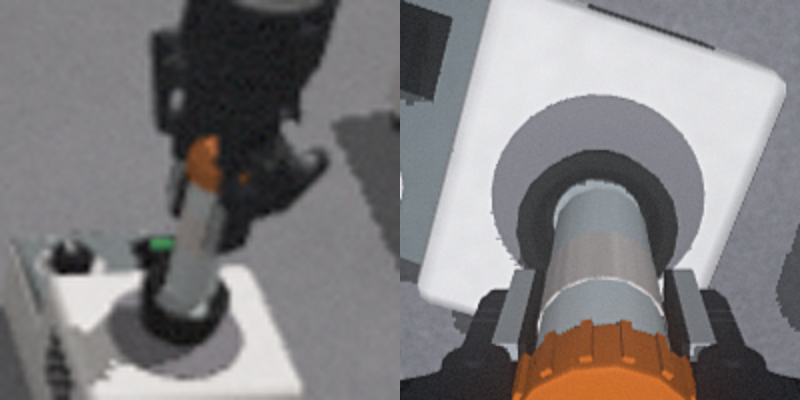

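The rim went from 140.5 to 134.3 mm, about 6 mm down, at 7.7 N. I'll hold there briefly so it settles.

>>> send_rows --steps '[[[0,0.7,0],0],[[0,0.7,0],0],[[0,0.7,0],0],[[0,0.7,0],0],[[0,0.7,0],0],[[0,0.7,0],0],[[0,0.7,0],0],[[0,0.7,0],0]]'

```text
clock: 14.95
tcp_pos: [0.6119, 0.1883, 0.1808]
eef_rot: [-0.546, 0.449, -0.449, 0.547]
wrist_force: [-2.7, -1.0, 7.0]
opening: 0.0296
```

```bash
python3 -c "
from h import *
plan()
im=grab('scene','scene11.png'); W=cloud(im);x,y,z=[W[...,k] for k in range(3)]
m=(abs(x-.61)<.045)&(abs(y-.187)<.045)&(im['pixels'].max(2)<60)&(z>.105)&(z<.15)
print(np.nanpercentile(z[m],[50,75,90,95]))
h=cv2.cvtColor(im['pixels'],cv2.COLOR_RGB2HSV); g=(h[...,0]>50)&(h[...,0]<80)&(h[...,1]>120)&(h[...,2]>60)&(abs(x-.505)<.03)&(abs(y-.229)<.03)
print('mark',g.sum(),np.nanmean(W[g],0)); s=manip.get_state(); print(np.abs(s['dq']).max())
"
```

```text
t 14.95 tcp [611.9 188.3 180.8] F [-2.7 -1.   7. ] open 29.6 j [0.22 0.26 1.43 0.   1.45 0.02]
axes y [ 0.001  0.002 -1.   ] jaw deg 11.2
[0.12735007 0.13209735 0.1351155  0.13674218]
mark 3 [0.50546006 0.2269597  0.07343701]
0.0020318880862562716
```

```bash
python3 -c "
from h import *
print(manip.close_job()); plan()"
```

```text
the job is handed in; nothing more can be done
None
the job is handed in; nothing more can be done
```

The mixer is switched on, and the orange tube is held upright in the cup, pressed about 6 mm down. I handed the job in at about 15 s; no verdict was reported.

**Rocker:** I pressed the green-marked half down with shut fingers to about 27 N, on its stop. Afterwards the wrist depth showed it sloping about 9–10°, along the panel, so fully on.

**Tube:** I gripped it across the rack at 29.9 mm and lifted it straight out. The wrist view before and after the lift was identical, so it had not slipped.

**Press:** The tip touched the cup floor at the expected height and I pressed it in small steps.

| Last check | Reading |
|---|---|
| Cup rim | 140.5 mm before, 134.3 mm after (about 6 mm down) |
| Downward travel since contact | about 5.5 mm |
| Vertical force | 7 to 8 N, at rest |
| Tube tilt, measured along the rack | about 1° |
| Fingertips above the cup rim | about 45 mm |

**Readings that disagreed or were weak:**
- **Tilt:** The scene camera seemed to show the tube leaning. I took that as perspective, because the wrist depth read it as upright.
- **Cup position:** The scene camera put the cup about 2 mm from where the other views did.
- **Side force:** About 2.7 N of sideways force remained at the wrist at the end.
- **Last scene check:** The rim reading was noisier (135–137 mm), and the rocker's mark showed in only 3 pixels. The rocker being on rests on the earlier wrist view.
- **Other objects:** I did not measure their positions again at the end. I saw nothing touched on the way.

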